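# Hook a fallen watch bezel out from between the cases

## Robot

A 6-joint arm with a two-finger parallel gripper is mounted at the origin on the work surface. World frame = base frame: x ahead of the robot, y to its left, z up, the work surface at z = 0. Lengths are in mm, angles in rad, forces in N, time in s.
With the tool pointing down it reaches from about 400 to 925 mm from the base axis. Payload 12.5 kg.
Tool frame: the origin (TCP) lies at the centre of the arm's flange, where the gripper is bolted on; the fingertips stand 190 mm ahead of it and the grasp point (between the pads) lies 171 mm ahead of it; z points along the fingers, y is the line along which they close (so a half turn about z gives the same grasp; the last joint's range is limited). The gripper opens to 95 mm and grips with 3 to 60 N. Pads are 20 mm wide; open, the fingers measure 119 mm over their backs; the gripper's body (75 mm by 180 mm) begins 59 mm behind the grasp point.
Start: joints at [-1.445, 0.491, 1.559, -0, 1.092, -0.106], TCP at [143.601, -608.279, 404.761] pointing down, gripper open.
Joint ranges: [-3.1, 3.1], [-0.84, 2.19], [0.05, 2.79], [-1.13, 4.28], [0.06, 2.93], [-2.69, 2.69]. Speed limits (rad/s): [2.22, 2.22, 2.79, 3.14, 3.14, 3.14].

## Interface

Orientations are given as [roll, pitch, yaw] about the fixed x, y, z axes, in that order (R = Rz(yaw) Ry(pitch) Rx(roll)).
In Python, from cell import env, read_camera, search_frame, cut_out gives the robot as it stands. The module is installed in compiled form; this text tells all that it offers.
- The arm moves only by the tool move_arm, never from a script. Its argument "commands" is a list of rows, each a list of 3 entries, a list of its own where there are three numbers: the shift along the world's x, y, z normalised to -1 to 1, where 1 is 0.03 m, then the turn about the world's z normalised to -1 to 1, where 1 is 0.08 rad, then the opening, from -1 (shut) to 1 (fully open), so that 0 is half open. A call has 1 to 20 rows; each row shifts and turns the commanded pose from where the row before left it; what a row does not reach is not made up. A row lasts 1/12 s, in which the tool goes at most 41.7 mm and 7.16 degrees, less where a joint would pass 70% of its speed; a pose out of reach is approached as far as the arm can. A call with a number of a shift or a turn outside -1 to 1 is refused whole. A call with a gripper value outside its range is refused whole. The fingers move at their own pace and stop on an object; the grip force is fixed at half the most. Time passes only in rows, so rows that do not move let the fingers close. It gives the time, the measured TCP pose, the force, the opening and the grip force at its end, in the units of the state.
- env.state(): the state, without advancing time (a new reading comes with each control period).
- read_camera(name): name is "scene" or "top"; returns a dict with "image" (384x512x3 uint8, red, green, blue), "fx", "fy", "cx", "cy" (pixels), "rvec" (rotation vector, rad) and "tvec" (3), from world to camera coordinates, as OpenCV has them. Camera axes: x right, y down, z forward; pixel columns grow to the right and rows downward; lengths in mm; the calibration is good to about 2 mm. A picture is of the moment at which its call begins. There is no depth.
- env.job_done(): hands the job in; it is judged then, once.
Trained networks look in a picture, given as the dict that the camera call returned (one of the last four; its "shot" number tells which), for a name from the list of things; names that differ only in an ending like _2 or _b are one class to them, and where a whole thing is asked for, a point or a joint stands for the part that bears it (a point fixed in the world has none). Each returns a list of dicts, best first, with "confidence" (0 to 1); they miss things now and then, are a little off and sometimes report something else, mostly with a low value. They report only what shows in the picture. A call takes as long as a camera call.
- search_frame(thing, picture): "at" ([column, row] in pixels, amid what is visible of it).
- cut_out(thing, picture): "region" (384x512 bool, what is visible of it) and "at" ([column, row] in pixels, amid what is visible of it).
The state is a dict: "t": time; "joints": joint angles; "qvel": joint speeds; "tau": joint torques, N m; "eef_pos": TCP position; "tcp_rot": TCP orientation; "ft_force": force on the tool from outside, world axes, zero at the start; "moment": the same for the moment, N m; "opening": opening from 0.0 (shut) to 1.0 (fully open); "grip_force": force on a finger pad.
Only numpy, scipy, OpenCV 4.12 (cv2) and the standard library are available. Lean on these libraries where they do the work, as an engineer would, in place of code of your own. Each camera call takes 0.05 s, during which the arm holds its last target. There are 200 camera calls.

## Task

A steel watch bezel has fallen into the narrow gap between the two stacks of jewellery cases. Take the hook from its stand, fish the bezel out with it along the counter until it lies flat and wholly clear of the mouth of the gap, in front of it, and hang the hook back in its stand. Work gently: do not lean hard with the hook on the counter, the bezel or the cases, never touch the bezel with the gripper, and leave the other things alone.

Things in the scene. Friction and masses are not known exactly. Their poses are not given: they have to be found in the camera images.
- gap_mouth (a point): Middle of the gap's mouth at counter level (z = 0); x points into the gap, z up. The gap is a straight slot 36 mm wide (y -18 to +18 mm), floored by the bare counter, between two fixed stacks of cases 75 mm high; open above and at the mouth, shut by a 75 mm high wall 140 mm in from the mouth.
- cases: The cases, fixed, cream; origin and axes as gap_mouth. Left (+y) stack 140 mm wide with an open compartment tray on top, right (-y) stack 100 mm wide with a flat lid, both 160 mm deep (x) and 75 mm high. The left case's open lid stands at its far left edge, up to 190 mm high, 155 mm or more from the gap's middle line.
- strip_mid (a point): Middle of the underside of a fixed steel strip that bridges the gap on top of the cases: 75 mm above the counter, 4 mm thick, 24 mm wide along the gap, from 101 to 125 mm in from the mouth. What lies under it cannot be reached straight from above.
- bezel_center (a point): Centre of the fallen bezel: a plain steel ring, 30 mm outside, 18 mm hole, 7 mm high, 25 to 45 g, lying flat on the counter in the gap (this point 3.5 mm up) below the strip: centre 104 to 122 mm in from the mouth, within 2 mm of the gap's middle line.
- bezel: The bezel as a whole; origin in the middle of its underside.
- hook_grip (a point): Middle of the black vertical grip of the hook: 16 x 16 mm, from 24 mm below to 20 mm above this point, flat faces looking along this point's x and y. Under the grip is a round flange 28 mm across, 4 mm thick, its underside 28 mm below this point. z up, x towards the toe.
- hook: The hook, about 115 g; origin: middle of the flange's underside. From there a shank goes straight down, 9 mm thick for 72 mm, then 6 mm. At its end a 6 mm rod runs level along +x to 40 mm from the shank's axis, and there turns straight down as a toe, whose round end is 25 mm below the middle line of the level part.
- hook_neck (a point): On the shank's axis, 40 mm below the flange's underside. The thin lower rod telescopes tightly in the thick shank (it does not move in use) and was left drawn out by an unmeasured amount: the toe's end is anywhere from 105 to 150 mm below the flange's underside, so the toe's distance to the counter must be felt or seen.
- stand_rest (a point): Where the hook hangs: the point on the stand's top face, 165 mm above the counter, on which the middle of the flange's underside rests. A slot 13 mm wide runs from the plate's front edge (30 mm from here towards -x of this point) to 6.5 mm behind this point; the shank hangs in it, the flange lies on both sides of it, the level rod points along +x within 0.25 rad.
- stand: The grey stand, fixed: a level plate 6 mm thick, 60 mm deep (x), 100 mm wide (y), top at 165 mm, on two side legs 8 mm thick at y = +-46 mm over a base 8 mm high; origin on the counter below stand_rest, same axes. Open in front and behind: the hook comes off when lifted a few mm and slid out along -x, and goes back the same way.
- ring_box: small blue box standing on the right stack, its middle 78 to 82 mm right of the gap's middle line, 48 mm square, 38 mm high: leave alone
- loupe: black loupe, 28 mm across, 26 mm high, standing 30 to 60 mm in front of the left stack, 90 mm or more left of the gap's middle line: leave alone
- gift_box: low cardboard box 55 x 40 x 28 mm in front of the right stack, its middle 45 to 55 mm out and 85 to 95 mm right of the gap's middle line: leave alone
- jar: glass jar, 48 mm across, 60 mm high, far left: leave alone
- dish: white bowl 90 mm across, far left: leave alone
- tweezers: steel tweezers 110 mm long lying beyond the stand on the right: leave alone
- driver: screwdriver 130 mm long lying at the right: leave alone

How it is judged (in metres and radians):
On the way, in this order (a step that is already met when the one before it is completed fails the run):
1. the hook is taken out of its stand (distance between hook and stand_rest above 0.06 m), for 0.1 s.
2. the bezel is drawn wholly out of the gap (x of bezel_center in the frame of gap_mouth between -0.15 and -0.017 m and y of bezel_center in the frame of gap_mouth between -0.06 and 0.06 m), for 0.2 s.
At the end, for the whole second after the job is handed in: The bezel lies flat and at rest on the counter, its centre 17 to 150 mm in front of the mouth of the gap and within 60 mm of the gap's middle line; the hook hangs at rest and upright (within 0.12 rad) in the stand, the middle of its flange within 9 mm of the resting point (all of step 2 and height (world z) of bezel_center below 0.007 m and angle between bezel's own z axis and vertical below 0.1 rad and linear speed of bezel below 0.02 m/s and distance between hook and stand_rest below 0.009 m and angle between hook's own z axis and vertical below 0.12 rad and linear speed of hook below 0.05 m/s); the robot touches nothing.
It fails at once if the hook presses on the counter with more than 15 N (contact force between hook and table above 15 N).
It fails at once if the hook presses on the cases with more than 15 N (contact force between hook and cases above 15 N).
It fails at once if the hook presses on the bezel with more than 15 N (contact force between hook and bezel above 15 N).
It fails at once if the gripper or arm touches the bezel (contact force between any of the arm, the fingers and bezel above 0.3 N).
It fails at once if a bystander is displaced by more than 20 mm (distance of any of ring_box, loupe, gift_box, jar, dish, tweezers, driver from where it was at the start of the episode above 0.02 m).
It also fails if it takes over 67 s, if anything falls off the work surface, if the arm or the gripper's body presses on something with over 40 N, if the wrist force passes 120 N, or if a joint passes its speed limit or range.

## Working session

There is one attempt and no reset: what is moved stays moved. The work goes in short steps, Python scripts to look and compute and a tool call to move; the robot and the scene stay as the last step left them, time stands still between calls to the robot, and variables do not carry over. Pictures are saved under pics/ and viewed, at most 10 in all, crops included, and the job is handed in when it is done.

Besides the shell and the picture viewer there is one more tool, called after "Emit:" by a JSON object that holds its "api" and its "payload", one argument or row to a line. move_arm: Moves the arm, as the interface text tells. Its arguments: {"type":"object","properties":{"commands":{"type":"array","items":{"type":"array"}}},"required":["commands"]}

```bash
mkdir -p pics
cat > h.py <<'E'
import numpy as np, cv2
from cell import env, read_camera, search_frame, cut_out
def proj(p,P):
    return cv2.projectPoints(np.array(P,float).reshape(-1,3),np.array(p["rvec"],float),np.array(p["tvec"],float),np.array([[p["fx"],0,p["cx"]],[0,p["fy"],p["cy"]],[0,0,1]],float),None)[0].reshape(-1,2)
def ray(p,uv):
    R=cv2.Rodrigues(np.array(p["rvec"],float))[0]; C=-R.T@np.array(p["tvec"],float).ravel()
    d=R.T@np.array([(uv[0]-p["cx"])/p["fx"],(uv[1]-p["cy"])/p["fy"],1]); return C,d
def onz(p,uv,z):
    C,d=ray(p,uv); return C+d*(z-C[2])/d[2]
def save(p,n,crop=None,s=1):
    im=p["image"][:,:,::-1]
    if crop: a,b,c,d=crop; im=im[b:d,a:c]
    cv2.imwrite("pics/"+n,cv2.resize(im,None,fx=s,fy=s,interpolation=cv2.INTER_CUBIC))
E
cat > a.py <<'E'
from h import *
s=env.state(); print({k:np.round(v,3).tolist() for k,v in s.items()})
for n in ["scene","top"]:
    p=read_camera(n); save(p,n+"0.png",None,1.5)
    print(n,ray(p,[256,192]),p["fx"])
    for t in ["gap_mouth","strip_mid","bezel_center","hook_grip","hook_neck","stand_rest","hook","stand","cases","ring_box","gift_box","loupe"]:
        r=search_frame(t,p); print(t,[(np.round(q["at"],1).tolist(),round(q["confidence"],2)) for q in r[:2]])
E
python3 a.py
```

```text
{'t': 0.0, 'joints': [-1.445, 0.492, 1.559, -0.0, 1.092, -0.106], 'qvel': [0.0, -0.001, -0.001, 0.002, -0.0, -0.0], 'tau': [0.003, -61.263, -25.817, 0.069, 0.048, -0.0], 'eef_pos': [143.608, -608.23, 404.149], 'tcp_rot': [-3.14, -0.0, 0.232], 'ft_force': [-0.746, -0.139, -0.095], 'moment': [0.054, -0.02, -0.036], 'grip_force': 0.0, 'opening': 0.998}
scene (array([1274.71052623,  106.99317724,  713.08822807]), array([-0.78155278, -0.14333103, -0.60735852])) 357.5708108891552
gap_mouth [([307.5, 254.4], 0.74)]
strip_mid [([307.8, 258.0], 0.71)]
bezel_center [([256.4, 230.1], 0.49), ([110.4, 254.0], 0.24)]
hook_grip [([179.8, 158.7], 0.51)]
hook_neck [([178.6, 161.2], 0.8)]
stand_rest [([181.9, 199.7], 0.73)]
hook [([179.0, 159.1], 0.49)]
stand [([180.0, 199.3], 0.7)]
cases [([306.9, 256.5], 0.67)]
ring_box [([255.6, 232.1], 0.73)]
gift_box [([271.8, 210.5], 0.64), ([178.6, 156.8], 0.44)]
loupe []
top (array([ 300.79004151,   -7.48604169, 1154.58848582]), array([ 0.20726493, -0.01000037, -0.9783746 ])) 393.81161220819655
gap_mouth [([195.9, 153.5], 0.93)]
strip_mid [([197.2, 155.3], 0.92)]
bezel_center []
hook_grip []
hook_neck [([353.4, 195.7], 0.51)]
stand_rest [([347.3, 201.3], 0.59)]
hook [([352.3, 194.6], 0.41)]
stand [([343.3, 205.7], 0.67), ([100.7, 257.0], 0.22)]
cases [([411.1, 238.7], 0.61), ([194.9, 155.0], 0.6)]
ring_box [([249.8, 155.5], 0.56)]
gift_box [([245.5, 209.4], 0.83)]
loupe []
```

View pics/scene0.png

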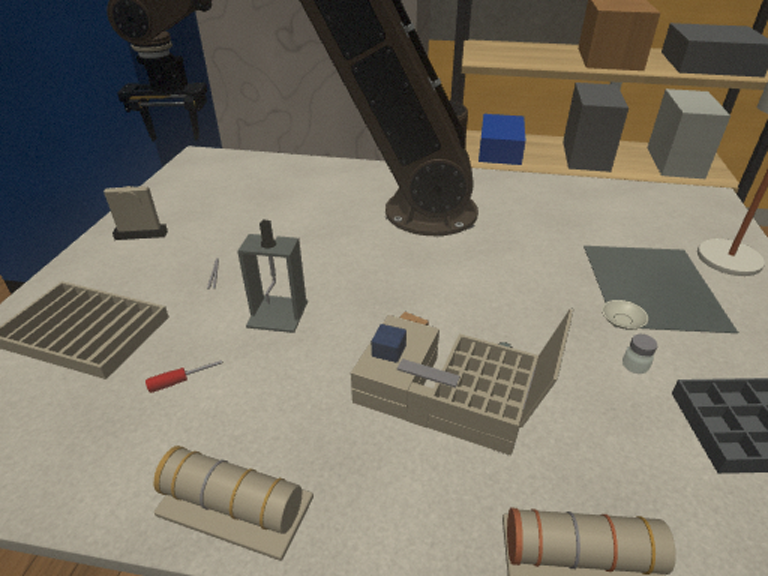

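View pics/top0.png

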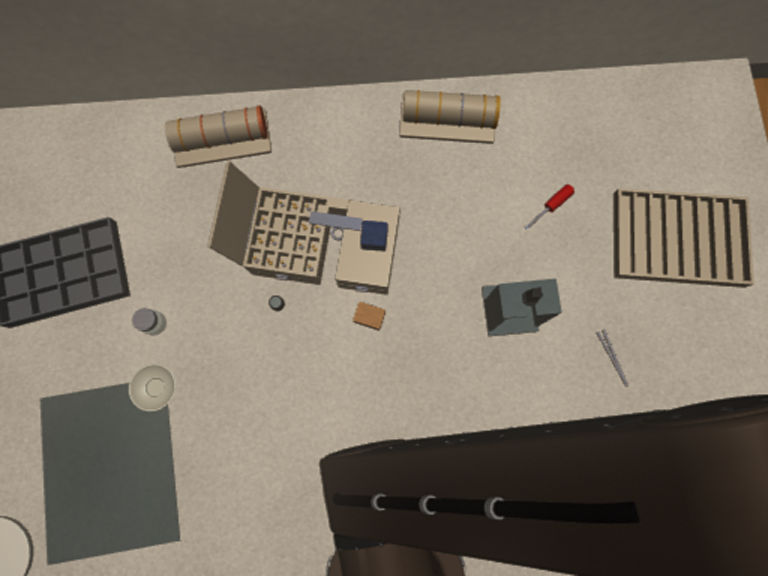

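The scene view shows the hook hanging in the grey stand at about (268,270) in the enlarged picture, and the cases with the strip at (430,372). The top view shows the cases at (320,235), the bezel edge peeking out at about (337,233), and the stand at (520,305). Next I'll take crops to get corner measurements.

Run:
```python
from h import *
p=read_camera("top"); save(p,"c1.png",(155,115,275,205),6); save(p,"c2.png",(310,175,390,235),8)
```

```text
(no output)
```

View pics/c1.png

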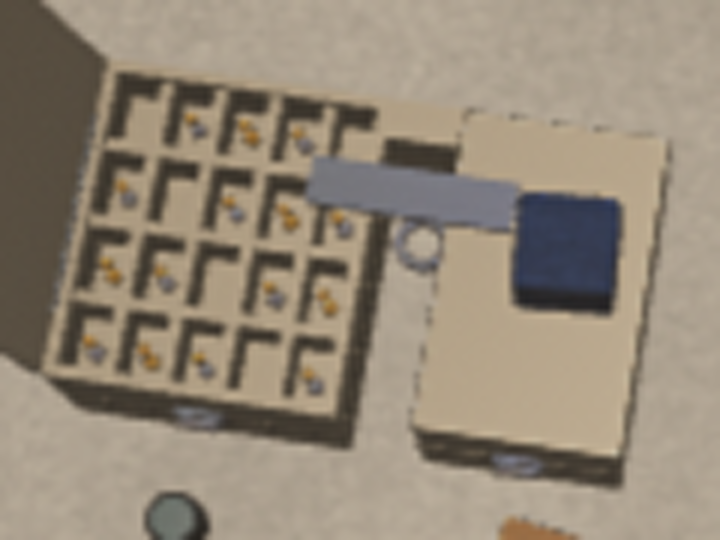

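View pics/c2.png

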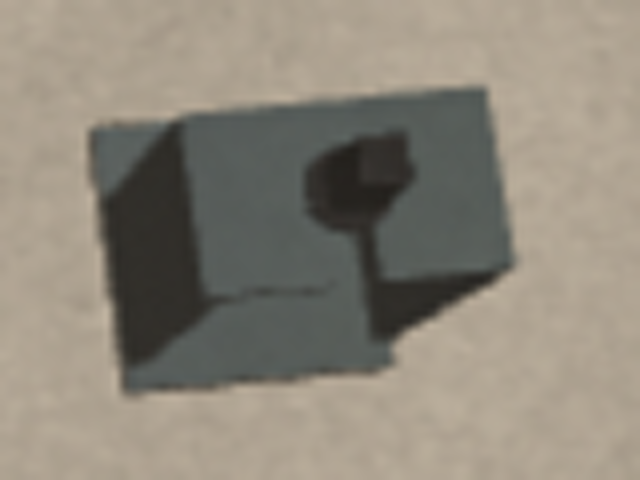

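The gap crop shows the right stack's lid corners at (415,430), (625,458), (670,140) and (463,110). The left stack's corners are at (45,375), (337,415) and (105,65), and the bezel is at (419,245) just in front of the strip. The stand crop shows the plate corners at (182,117), (485,88), (512,265) and (208,300), with the slot opening downwards at (370,290).

```bash
cat > fit.py <<'E'
from h import *
from scipy.optimize import least_squares
p=read_camera("top")
def fit(M,uv,x0):
    M=np.array(M,float);uv=np.array(uv)
    def W(q):
        c,s=np.cos(q[2]),np.sin(q[2]); return np.c_[q[0]+c*M[:,0]-s*M[:,1],q[1]+s*M[:,0]+c*M[:,1],M[:,2]]
    r=least_squares(lambda q:(proj(p,W(q))-uv).ravel(),x0,x_scale=[100,100,1],loss='soft_l1'); print(np.round(r.x,3)); print(np.round(r.fun.reshape(-1,2),1).tolist()); return r.x
o=np.array([155,115]); f=lambda L,o,s:[o+np.array(l)/s for l in L]
g=fit([[0,-18,75],[0,-118,75],[160,-118,75],[160,-18,75],[0,158,75],[0,18,75],[160,158,75]],f([(415,430),(625,458),(670,140),(463,110),(45,375),(337,415),(105,65)],o,6),[500,100,0])
o2=np.array([310,175])
st=fit([[30,50,165],[30,-50,165],[-30,-50,165],[-30,50,165],[-30,50,8],[30,50,8]],f([(182,117),(485,88),(512,265),(208,300),(123,393),(92,127)],o2,8),[500,-300,0])
def inv(q,P): c,s=np.cos(q[2]),np.sin(q[2]); d=np.array(P[:2])-q[:2]; return np.round([c*d[0]+s*d[1],-s*d[0]+c*d[1]],1)
print("bezel",inv(g,onz(p,o+np.array((419,245))/6,5)))
print("grip top in stand",inv(st,onz(p,o2+np.array((386,157))/8,165+48)),onz(p,o2+np.array((386,157))/8,213))
E
python3 fit.py
python3 - <<'E'
from h import *
p=read_camera("scene"); save(p,"c3.png",(145,135,225,225),6); save(p,"c4.png",(225,195,345,305),5)
E
```

```text
[ 5.55834e+02  8.81890e+01 -2.14000e-01]
[[-0.4, -0.1], [-0.1, 0.0], [-0.0, -0.6], [0.3, -0.1], [-0.2, 0.6], [0.0, 0.6], [0.4, -0.4]]
[ 4.73584e+02 -2.63965e+02  3.00000e-02]
[[-0.7, -0.0], [-0.1, -0.4], [0.6, 0.4], [-0.4, 0.1], [-0.1, -3.2], [0.9, 10.0]]
bezel [110.    2.4]
grip top in stand [ 1.4 -1.2] [ 474.99433461 -265.16628257  213.        ]
```

View pics/c3.png

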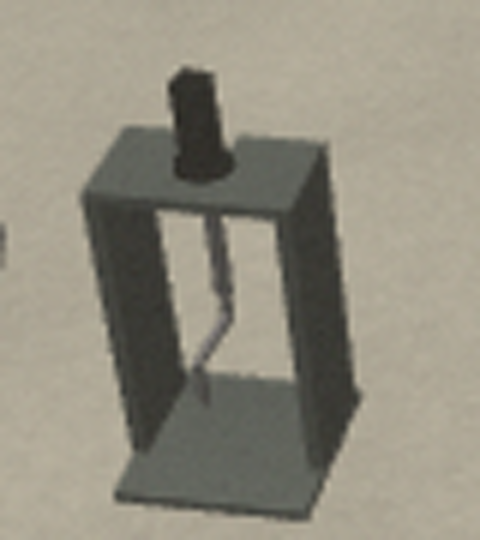

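The scene crop shows the shank coming down through the plate to a bend at about (229,315). The level rod runs from there to (198,370), and the toe's end is at about (205,403). I'll use these to estimate the hook's yaw and length.

```bash
cat >> fit.py <<'E'
print("---")
st=fit([[30,50,165],[30,-50,165],[-30,-50,165],[-30,50,165]],f([(182,117),(485,88),(512,265),(208,300)],o2,8),[500,-300,0])
q=read_camera("scene"); o3=np.array([145,135])
plate=[[30,50,165],[30,-50,165],[-30,-50,165],[-30,50,165]]
p_=p; p=q
# scene: +x (far from robot) is near the camera. near-left=(30,-50)
st2=fit([[30,-50,165],[30,50,165],[-30,50,165],[-30,-50,165]],f([(83,190),(288,213),(327,143),(127,128)],o3,6),st)
p=p_
print("grip top in stand",inv(st,onz(p,o2+np.array((386,157))/8,213)))
print("flange bezel edge", inv(g,onz(p,o+np.array((419,272))/6,0)), inv(g,onz(p,o+np.array((395,245))/6,7)))
B=f([(229,318),(198,368),(206,403)],o3,6)
def res(v): # zrod, hook yaw, x,y, (toe end z = zrod-25)
    z,a,x,y=v; X=np.array([[x,y,z],[x+40*np.cos(a),y+40*np.sin(a),z],[x+40*np.cos(a),y+40*np.sin(a),z-25]])
    return np.r_[(proj(q,X)-B).ravel(),(np.array([x,y])-st2[:2])/3]
r=least_squares(res,[60,0,*st2[:2]],x_scale=[10,.1,3,3]); print(np.round(r.x,2),np.round(r.fun,1),"toe below flange",165-r.x[0]+25)
E
python3 fit.py | sed -n '/---/,$p'
```

```text
---
[ 4.73538e+02 -2.64374e+02  2.80000e-02]
[[-0.5, -0.1], [0.1, -0.4], [0.7, 0.4], [-0.3, 0.0]]
[ 4.75097e+02 -2.58847e+02  1.10000e-02]
[[-0.5, 0.4], [0.2, -0.0], [0.1, 0.1], [0.1, -0.5]]
grip top in stand [ 1.4 -0.8]
flange bezel edge [97.3  0.8] [107.8  14.2]
[ 7.7440e+01 -4.0000e-02  4.7511e+02 -2.5899e+02] [ 0.1 -0.2  0.1 -0.4 -0.1  0.5  0.  -0. ] toe below flange 112.56075207309884
```

View pics/c4.png

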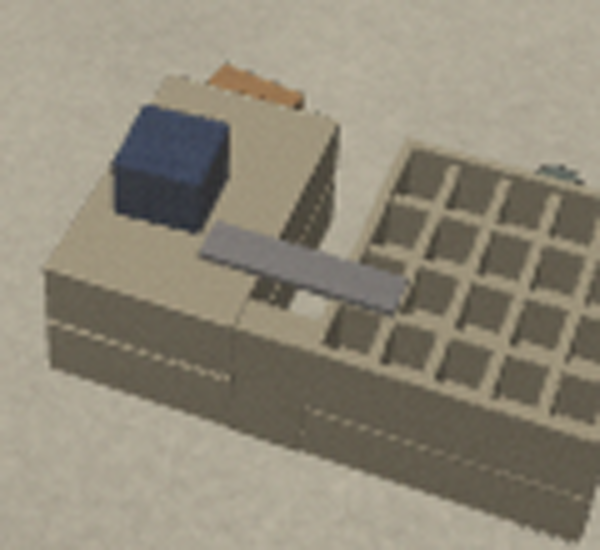

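The scene crop shows the right stack's lid corners at about (42,268), (165,75), (340,122) and (235,325), and the left stack's front inner corner at (410,140). I'll use these to check the bias between the two cameras.

```bash
cat >> fit.py <<'E'
print("+++")
p=q; g2=fit([[160,-118,75],[0,-118,75],[0,-18,75],[160,-18,75],[0,18,75]],f([(42,268),(165,75),(340,122),(235,325),(410,140)],np.array([225,195]),5),g)
s=env.state(); T=np.array(s["eef_pos"]); yw=s["tcp_rot"][2]
for nm,pp in (("top",p_),("scene",q)):
    print(nm,"fingertip/grasp proj",proj(pp,[T-[0,0,171]]))
    for t in("hook_grip","stand_rest"):
        pass
E
python3 fit.py | sed -n '/+++/,$p'
```

```text
+++
[ 5.57194e+02  9.34370e+01 -2.21000e-01]
[[0.1, 0.2], [0.8, -0.3], [0.2, -0.4], [-0.2, 0.9], [-0.8, -0.4]]
top fingertip/grasp proj [[534.70983518 327.8442642 ]]
scene fingertip/grasp proj [[114.87512022  86.95661694]]
```

Emit:
{"api": "move_arm", "payload": {
  "commands": [
    [[0,0,0.7],0,1],
    [[0,0,0.7],0,1],
    [[0.9,0.95,0],-0.27,1],
    [[0.9,0.95,0],-0.27,1],
    [[0.9,0.95,0],-0.27,1],
    [[0.9,0.95,0],-0.27,1],
    [[0.9,0.95,0],-0.27,1],
    [[0.9,0.95,0],-0.27,1],
    [[0.9,0.95,0],-0.27,1],
    [[0.9,0.95,0],-0.27,1],
    [[0.9,0.95,0],-0.27,1],
    [[0.9,0.95,0],-0.27,1],
    [[0.9,0.95,0],-0.27,1],
    [[0.6,0.6,0],-0.27,1],
    [[0,0,0],0,1],
    [[0,0,0],0,1]
  ]
}}

```text
t: 2.98
eef_pos: [459.2, -275.9, 446.7]
tcp_rot: [3.141, 0.0, -0.025]
ft_force: [-0.1, 0.2, -0.2]
opening: 1.0
grip_force: 0.0
```

Emit:
{"api": "move_arm", "payload": {
  "commands": [
    [[0.5,0.48,0],0,1],
    [[0,0,-0.9],0,1],
    [[0,0,-0.9],0,0],
    [[0,0,-0.87],0,-0.4],
    [[0,0,0],0,-0.4],
    [[0,0,0],0,-0.4],
    [[0,0,0],0,-0.4]
  ]
}}

```text
t: 3.57
eef_pos: [473.5, -263.2, 368.0]
tcp_rot: [3.141, -0.001, -0.028]
ft_force: [-0.1, 0.3, 0.3]
opening: 0.707
grip_force: 0.0
```

```bash
cat > look.py <<'E'
from h import *
import sys
s=env.state(); print(np.round(s["eef_pos"],1),s["opening"],np.round(s["ft_force"],1))
p=read_camera("scene"); q=read_camera("top")
a=cv2.resize(p["image"][105:215,145:225,::-1],None,fx=5,fy=5,interpolation=cv2.INTER_CUBIC)
b=cv2.resize(q["image"][160:250,310:390,::-1],None,fx=5,fy=5,interpolation=cv2.INTER_CUBIC)
b=cv2.copyMakeBorder(b,0,100,0,0,cv2.BORDER_CONSTANT)
cv2.imwrite("pics/l1.png",np.hstack([a,b]))
E
python3 look.py
```

```text
[ 473.5 -263.2  368. ] 0.7073934971357257 [-0.1  0.3  0.3]
```

View pics/l1.png

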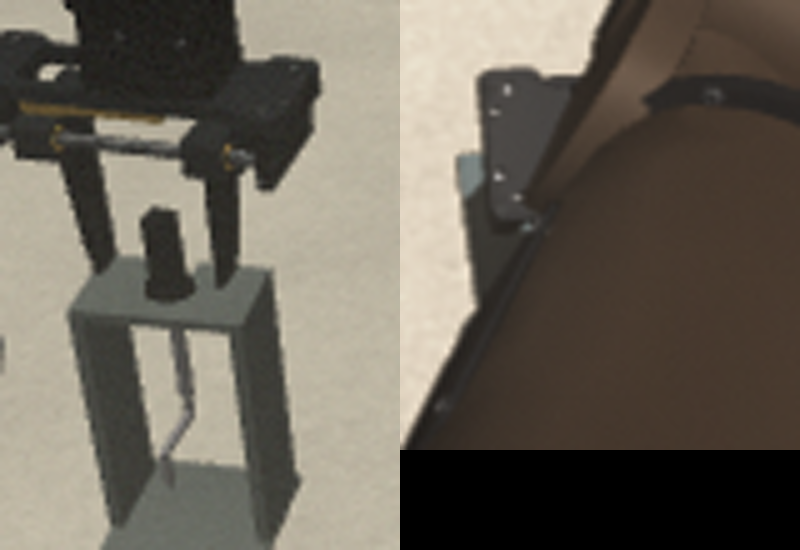

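The scene view shows the fingers straddling the grip, with inner faces at 115 and 218 and the grip's middle at about 168, so it is centred to within about 1 mm. I'll close the gripper.

Emit:
{"api": "move_arm", "payload": {
  "commands": [
    [[0,0,0],0,-0.7],
    [[0,0,0],0,-1],
    [[0,0,0],0,-1],
    [[0,0,0],0,-1],
    [[0,0,0],0,-1],
    [[0,0,0],0,-1],
    [[0,0,0],0,-1],
    [[0,0,0],0,-1],
    [[0,0,0],0,-1],
    [[0,0,0],0,-1]
  ]
}}

```text
t: 4.5
eef_pos: [473.6, -262.4, 366.6]
tcp_rot: [3.142, 0.0, -0.027]
ft_force: [0.0, -0.4, 0.9]
opening: 0.169
grip_force: 30.0
```

Emit:
{"api": "move_arm", "payload": {
  "commands": [
    [[0,0,0.2],0,-1],
    [[0,0,0.2],0,-1],
    [[0,0,0],0,-1],
    [[-0.4,-0.01,0],0,-1],
    [[-0.5,-0.01,0],0,-1],
    [[-0.5,-0.01,0],0,-1],
    [[-0.5,-0.01,0],0,-1],
    [[-0.5,-0.01,0],0,-1],
    [[-0.4,-0.01,0],0,-1],
    [[-0.4,-0.01,0],0,-1],
    [[0,0,0],0,-1],
    [[0,0,0],0,-1]
  ]
}}

```text
t: 5.5
eef_pos: [377.2, -264.6, 378.9]
tcp_rot: [3.141, -0.0, -0.028]
ft_force: [-0.4, 0.0, -0.8]
opening: 0.165
grip_force: 30.0
```

Emit:
{"api": "move_arm", "payload": {
  "commands": [
    [[0,0.5,0],0,-1],
    [[0,0.94,0],0,-1],
    [[0,0.94,0],0,-1],
    [[0,0.94,0],0,-1],
    [[0.4,0.94,0],-0.26,-1],
    [[0.4,0.94,0],-0.26,-1],
    [[0.4,0.94,0],-0.26,-1],
    [[0.4,0.94,0],-0.26,-1],
    [[0.4,0.94,0],-0.26,-1],
    [[0.4,0.94,0],-0.26,-1],
    [[0.4,0.94,0],-0.26,-1],
    [[0.4,0.94,0],-0.26,-1],
    [[0.4,0.94,0],-0.26,-1],
    [[0,0.44,0],0,-1],
    [[0,0,0],0,-1],
    [[0,0,0],0,-1]
  ]
}}

```text
t: 6.83
eef_pos: [485.3, 103.3, 378.3]
tcp_rot: [3.141, 0.001, -0.212]
ft_force: [-0.7, -1.3, -1.6]
opening: 0.168
grip_force: 30.0
```

```bash
cat > look2.py <<'E'
from h import *
import sys
n=sys.argv[1]; s=env.state(); T=np.array(s["eef_pos"]);yw=s["tcp_rot"][2]
g=np.array([555.8,88.2]); c,sn=np.cos(-.214),np.sin(-.214); d=T[:2]-g
print(np.round(T,1),round(yw,3),"gap xy",np.round([c*d[0]+sn*d[1],-sn*d[0]+c*d[1]],1),np.round(s["ft_force"],1))
p=read_camera("scene"); q=read_camera("top")
def mk(p,w): 
    im=p["image"][w[1]:w[3],w[0]:w[2],::-1]; return cv2.resize(im,None,fx=4,fy=4,interpolation=cv2.INTER_CUBIC)
a=mk(p,(225,170,325,300)); b=mk(q,(170,115,260,245)); cv2.imwrite("pics/"+n,np.hstack([a,b]))
# predicted shank/toe pixels
h=np.array([np.cos(yw),np.sin(yw)])*40
for L in (108,112,117):
    z=T[2]-201.6-L
    P=[[*T[:2],z+25],[*(T[:2]+h),z+25],[*(T[:2]+h),z]]
    print(L,"scene",np.round((proj(p,P)-[225,170])*4).tolist(),"top",np.round((proj(q,P)-[170,115])*4+[400,0]).tolist())
E
python3 look2.py m1.png
```

```text
[485.3 103.3 378.3] -0.212 gap xy [-72.1  -0.3] [-0.7 -1.3 -1.6]
108 scene [[323.0, 117.0], [307.0, 151.0], [304.0, 179.0]] top [[570.0, 379.0], [580.0, 322.0], [584.0, 329.0]]
112 scene [[323.0, 121.0], [306.0, 155.0], [304.0, 183.0]] top [[571.0, 380.0], [581.0, 323.0], [584.0, 330.0]]
117 scene [[322.0, 127.0], [306.0, 161.0], [303.0, 189.0]] top [[572.0, 381.0], [581.0, 324.0], [585.0, 331.0]]
```

View pics/m1.png

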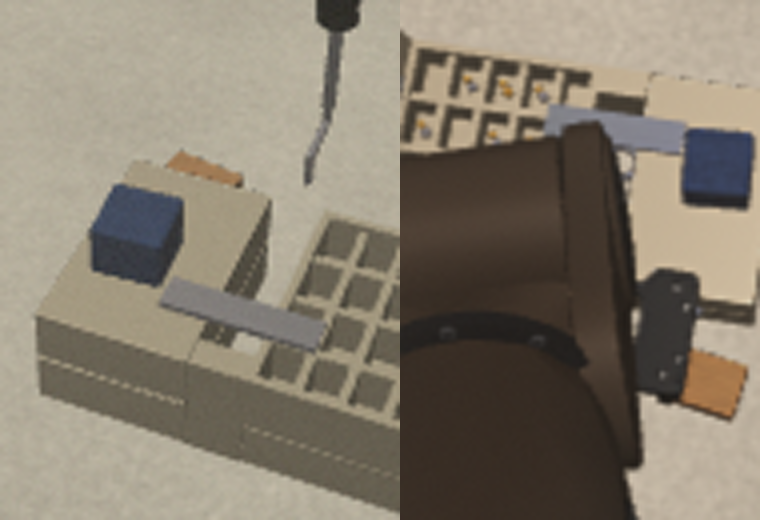

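The scene view shows the toe's end at (308,182) against a predicted (304,183) for L = 112, so the estimated length holds. I'll lower here, in front of the mouth, and feel for the counter.

Emit:
{"api": "move_arm", "payload": {
  "commands": [
    [[0.02,0.085,-0.4],0,-1],
    [[0,0,-0.5],0,-1],
    [[0,0,-0.5],0,-1],
    [[0,0,-0.4],0,-1],
    [[0,0,-0.2],0,-1],
    [[0,0,0],0,-1],
    [[0,0,0],0,-1],
    [[0,0,0],0,-1]
  ]
}}

```text
t: 7.6
eef_pos: [486.4, 104.4, 319.4]
tcp_rot: [-3.141, -0.001, -0.215]
ft_force: [0.1, 0.1, -1.2]
opening: 0.166
grip_force: 30.0
```

Emit:
{"api": "move_arm", "payload": {
  "commands": [
    [[0,0,-0.035],0,-1],
    [[0,0,0],0,-1],
    [[0,0,0],0,-1]
  ]
}}

```text
t: 7.85
eef_pos: [486.2, 104.7, 318.0]
tcp_rot: [-3.142, -0.001, -0.215]
ft_force: [0.4, 0.3, -0.8]
opening: 0.165
grip_force: 30.0
```

Emit:
{"api": "move_arm", "payload": {
  "commands": [
    [[0,0,-0.035],0,-1],
    [[0,0,0],0,-1],
    [[0,0,0],0,-1]
  ]
}}

```text
t: 8.1
eef_pos: [486.2, 104.7, 316.5]
tcp_rot: [3.141, 0.0, -0.214]
ft_force: [-0.6, 0.5, -1.8]
opening: 0.165
grip_force: 30.0
```

Emit:
{"api": "move_arm", "payload": {
  "commands": [
    [[0,0,-0.035],0,-1],
    [[0,0,0],0,-1],
    [[0,0,0],0,-1]
  ]
}}

```text
t: 8.35
eef_pos: [486.2, 104.7, 315.5]
tcp_rot: [3.141, 0.0, -0.215]
ft_force: [0.3, 1.1, -0.4]
opening: 0.167
grip_force: 30.0
```

Emit:
{"api": "move_arm", "payload": {
  "commands": [
    [[0,0,-0.025],0,-1],
    [[0,0,0],0,-1],
    [[0,0,0],0,-1]
  ]
}}

```text
t: 8.6
eef_pos: [486.2, 104.7, 314.7]
tcp_rot: [3.141, 0.0, -0.215]
ft_force: [-0.6, -1.0, -0.8]
opening: 0.165
grip_force: 30.0
```

Emit:
{"api": "move_arm", "payload": {
  "commands": [
    [[0,0,-0.025],0,-1],
    [[0,0,0],0,-1],
    [[0,0,0],0,-1]
  ]
}}

```text
t: 8.85
eef_pos: [486.2, 104.7, 314.0]
tcp_rot: [3.141, 0.0, -0.215]
ft_force: [-0.5, 0.2, -1.3]
opening: 0.168
grip_force: 30.0
```

Emit:
{"api": "move_arm", "payload": {
  "commands": [
    [[0,0,-0.02],0,-1],
    [[0,0,0],0,-1],
    [[0,0,0],0,-1]
  ]
}}

```text
t: 9.1
eef_pos: [486.2, 104.7, 313.4]
tcp_rot: [3.141, 0.0, -0.215]
ft_force: [-0.5, -0.6, -1.8]
opening: 0.169
grip_force: 30.0
```

Emit:
{"api": "move_arm", "payload": {
  "commands": [
    [[0,0,-0.02],0,-1],
    [[0,0,0],0,-1],
    [[0,0,0],0,-1]
  ]
}}

```text
t: 9.35
eef_pos: [486.2, 104.7, 312.9]
tcp_rot: [3.142, -0.0, -0.215]
ft_force: [-0.9, 0.5, 2.1]
opening: 0.166
grip_force: 30.0
```

Emit:
{"api": "move_arm", "payload": {
  "commands": [
    [[0,0,-0.02],0,-1],
    [[0,0,0],0,-1],
    [[0,0,0],0,-1]
  ]
}}

```text
t: 9.6
eef_pos: [486.2, 104.7, 312.6]
tcp_rot: [-3.142, -0.0, -0.215]
ft_force: [-1.7, 0.1, 6.8]
opening: 0.168
grip_force: 30.0
```

Emit:
{"api": "move_arm", "payload": {
  "commands": [
    [[0,0,0.3],0,-1],
    [[0.005,0.023,0.16],0,-1],
    [[0.3,-0.066,0],0,-1],
    [[0.4,-0.088,0],0,-1],
    [[0.4,-0.088,0],0,-1],
    [[0.4,-0.088,0],0,-1],
    [[0.4,-0.088,0],0,-1],
    [[0.4,-0.088,0],0,-1],
    [[0.4,-0.088,0],0,-1],
    [[0,0,0],0,-1],
    [[0,0,0],0,-1]
  ]
}}

```text
t: 10.52
eef_pos: [567.6, 87.3, 325.7]
tcp_rot: [3.141, 0.0, -0.215]
ft_force: [-0.3, -0.8, -1.6]
opening: 0.164
grip_force: 30.0
```

Emit:
{"api": "move_arm", "payload": {
  "commands": [
    [[0.4,-0.088,0],0,-1],
    [[0.4,-0.088,0],0,-1],
    [[0.4,-0.088,0],0,-1],
    [[0.4,-0.088,0],0,-1],
    [[0.383,-0.082,0],0,-1],
    [[0,0,0],0,-1],
    [[0,0,0],0,-1]
  ]
}}

```text
t: 11.1
eef_pos: [626.3, 74.6, 325.7]
tcp_rot: [3.141, 0.001, -0.215]
ft_force: [-0.6, 0.2, -1.4]
opening: 0.169
grip_force: 30.0
```

Emit:
{"api": "move_arm", "payload": {
  "commands": [
    [[0,0,-0.15],0,-1],
    [[0,0,0],0,-1],
    [[0,0,-0.03],0,-1],
    [[0,0,0],0,-1],
    [[0,0,0],0,-1]
  ]
}}

```text
t: 11.52
eef_pos: [626.6, 74.6, 320.7]
tcp_rot: [3.141, 0.0, -0.214]
ft_force: [0.9, -0.3, -0.5]
opening: 0.166
grip_force: 30.0
```

Emit:
{"api": "move_arm", "payload": {
  "commands": [
    [[0,0,-0.03],0,-1],
    [[0,0,0],0,-1],
    [[0,0,0],0,-1]
  ]
}}

```text
t: 11.77
eef_pos: [626.8, 74.5, 319.7]
tcp_rot: [3.142, 0.0, -0.215]
ft_force: [-0.4, -0.5, -1.3]
opening: 0.165
grip_force: 30.0
```

Tip estimate is 6.7 mm with no contact, so I'll go down in small steps.

Emit:
{"api": "move_arm", "payload": {
  "commands": [
    [[0,0,-0.02],0,-1],
    [[0,0,0],0,-1],
    [[0,0,0],0,-1]
  ]
}}

```text
t: 12.02
eef_pos: [626.8, 74.5, 319.1]
tcp_rot: [3.142, 0.0, -0.215]
ft_force: [0.1, -0.7, -1.0]
opening: 0.167
grip_force: 30.0
```

Emit:
{"api": "move_arm", "payload": {
  "commands": [
    [[0,0,-0.02],0,-1],
    [[0,0,0],0,-1],
    [[0,0,0],0,-1]
  ]
}}

```text
t: 12.27
eef_pos: [626.9, 74.5, 318.5]
tcp_rot: [3.142, -0.0, -0.215]
ft_force: [-0.2, -0.4, -1.4]
opening: 0.166
grip_force: 30.0
```

Emit:
{"api": "move_arm", "payload": {
  "commands": [
    [[0,0,-0.02],0,-1],
    [[0,0,0],0,-1],
    [[0,0,0],0,-1]
  ]
}}

```text
t: 12.52
eef_pos: [626.8, 74.5, 317.9]
tcp_rot: [3.141, 0.0, -0.215]
ft_force: [0.7, -0.2, -0.8]
opening: 0.164
grip_force: 30.0
```

Emit:
{"api": "move_arm", "payload": {
  "commands": [
    [[0,0,-0.05],0,-1],
    [[0,0,0],0,-1],
    [[0,0,-0.04],0,-1],
    [[0,0,0],0,-1],
    [[0,0,0],0,-1]
  ]
}}

```text
t: 12.93
eef_pos: [626.8, 74.5, 315.1]
tcp_rot: [3.142, 0.0, -0.215]
ft_force: [0.4, -0.5, -1.0]
opening: 0.165
grip_force: 30.0
```

Emit:
{"api": "move_arm", "payload": {
  "commands": [
    [[-0.05,0.011,0],0,-1],
    [[-0.1,0.022,0],0,-1],
    [[-0.1,0.022,0],0,-1],
    [[-0.1,0.022,0],0,-1],
    [[-0.15,0.033,0],0,-1],
    [[-0.15,0.033,0],0,-1],
    [[-0.15,0.033,0],0,-1],
    [[0,0,0],0,-1]
  ]
}}

```text
t: 13.6
eef_pos: [602.0, 80.1, 315.3]
tcp_rot: [3.141, 0.001, -0.214]
ft_force: [1.2, 0.1, -2.1]
opening: 0.168
grip_force: 30.0
```

Emit:
{"api": "move_arm", "payload": {
  "commands": [
    [[-0.2,0.044,0],0,-1],
    [[-0.25,0.055,0],0,-1],
    [[-0.25,0.055,0],0,-1],
    [[-0.25,0.055,0],0,-1],
    [[-0.25,0.055,0],0,-1],
    [[-0.25,0.055,0],0,-1],
    [[-0.25,0.055,0],0,-1],
    [[-0.25,0.055,0],0,-1],
    [[-0.25,0.055,0],0,-1],
    [[-0.25,0.055,0],0,-1],
    [[-0.25,0.055,0],0,-1],
    [[-0.25,0.055,0],0,-1],
    [[-0.25,0.055,0],0,-1],
    [[-0.25,0.055,0],0,-1],
    [[-0.25,0.055,0],0,-1],
    [[-0.25,0.055,0],0,-1],
    [[-0.25,0.055,0],0,-1],
    [[-0.2,0.044,0],0,-1],
    [[-0.1,0.022,0],0,-1],
    [[0,0,0],0,-1]
  ]
}}

```text
t: 15.27
eef_pos: [467.3, 109.7, 315.3]
tcp_rot: [3.141, 0.0, -0.214]
ft_force: [0.9, -0.2, -1.2]
opening: 0.167
grip_force: 30.0
```

```bash
python3 look2.py m2.png | head -1
```

```text
[467.3 109.7 315.3] -0.214 gap xy [-91.1   2.2] [ 0.9 -0.2 -1.2]
```

View pics/m2.png

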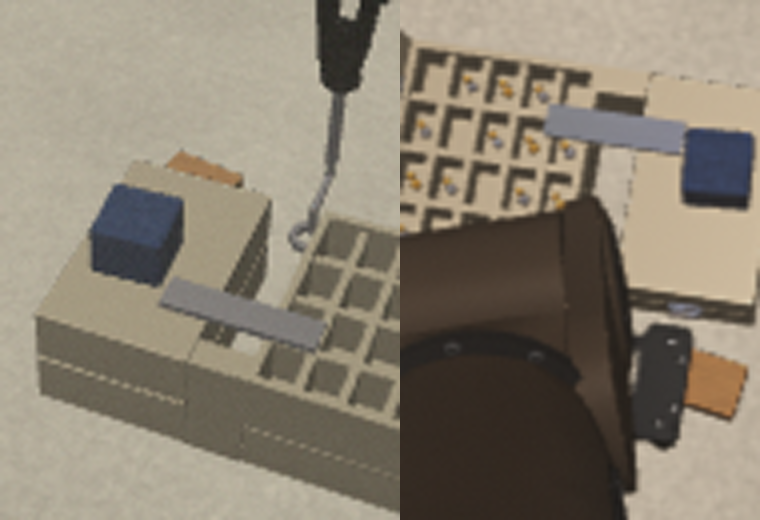

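The scene view shows the bezel around the toe at (301,238), out in front of the mouth. I'll check its position while lifting the hook clear.

Run:
```python
from h import *
p=read_camera("scene"); P=onz(p,[225+301/4,170+238/4],5)
a=-.221; d=P[:2]-[557.2,93.4]; print(np.cos(a)*d[0]+np.sin(a)*d[1],-np.sin(a)*d[0]+np.cos(a)*d[1])
```

```text
-41.44623831941237 -5.832046598470805
```

Emit:
{"api": "move_arm", "payload": {
  "commands": [
    [[0,0,0.2],0,-1],
    [[0,0,0.3],0,-1],
    [[0,0,0.5],0,-1],
    [[0,0,0.5],0,-1],
    [[0,0,0.6],0,-1],
    [[0,0,0],0,-1],
    [[0,0,0],0,-1]
  ]
}}

```text
t: 16.0
eef_pos: [467.8, 109.5, 379.1]
tcp_rot: [-3.141, -0.002, -0.215]
ft_force: [-0.3, 0.6, -1.5]
opening: 0.165
grip_force: 30.0
```

Emit:
{"api": "move_arm", "payload": {
  "commands": [
    [[-0.38,-0.5,0],0.26,-1],
    [[-0.38,-0.96,0],0.26,-1],
    [[-0.38,-0.96,0],0.26,-1],
    [[-0.38,-0.96,0],0.26,-1],
    [[-0.38,-0.96,0],0.26,-1],
    [[-0.38,-0.96,0],0.26,-1],
    [[-0.38,-0.96,0],0.26,-1],
    [[-0.36,-0.96,0],0.26,-1],
    [[0,-0.96,0],0.27,-1],
    [[0,-0.96,0],0,-1],
    [[0,-0.96,0],0,-1],
    [[0,-0.96,0],0,-1],
    [[0,-0.96,0],0,-1],
    [[0,-0.46,0],0,-1],
    [[0,0,0],0,-1],
    [[0,0,0],0,-1],
    [[0,0,0],0,-1]
  ]
}}

```text
t: 17.42
eef_pos: [377.1, -263.9, 377.8]
tcp_rot: [-3.141, 0.001, -0.026]
ft_force: [-0.6, 0.4, -0.8]
opening: 0.166
grip_force: 30.0
```

Emit:
{"api": "move_arm", "payload": {
  "commands": [
    [[0.3,0.0,0],0,-1],
    [[0.4,0.0,0],0,-1],
    [[0.4,0.01,0],0,-1],
    [[0.4,0.01,0],0,-1],
    [[0.4,0.01,0],0,-1],
    [[0.4,0.01,0],0,-1],
    [[0.4,0.01,0],0,-1],
    [[0.3,0,0],0,-1],
    [[0.2,0,0],0,-1],
    [[0,0,0],0,-1],
    [[0,0,0],0,-1],
    [[0,0,0],0,-1]
  ]
}}

```text
t: 18.42
eef_pos: [472.9, -263.4, 378.1]
tcp_rot: [-3.141, 0.0, -0.027]
ft_force: [0.4, 0.2, -1.3]
opening: 0.169
grip_force: 30.0
```

Emit:
{"api": "move_arm", "payload": {
  "commands": [
    [[0.02,0.03,-0.15],0,-1],
    [[0,0,-0.15],0,-1],
    [[0,0,-0.06],0,-1],
    [[0,0,0],0,-1],
    [[0,0,0],0,-1]
  ]
}}

```text
t: 18.83
eef_pos: [473.8, -262.6, 367.3]
tcp_rot: [-3.142, 0.0, -0.027]
ft_force: [-0.1, 0.3, -0.6]
opening: 0.166
grip_force: 30.0
```

Emit:
{"api": "move_arm", "payload": {
  "commands": [
    [[0,0,-0.02],0,-1],
    [[0,0,0],0,-1],
    [[0,0,0],0,-1]
  ]
}}

```text
t: 19.08
eef_pos: [473.8, -262.5, 366.8]
tcp_rot: [3.141, 0.0, -0.027]
ft_force: [0.9, -0.0, -2.4]
opening: 0.168
grip_force: 30.0
```

Almost seated, so I'll go down 0.5 mm more and open gently, then look.

Emit:
{"api": "move_arm", "payload": {
  "commands": [
    [[0,0,-0.017],0,-1],
    [[0,0,0],0,-1],
    [[0,0,0],0,-0.5],
    [[0,0,0],0,-0.4],
    [[0,0,0],0,-0.4],
    [[0,0,0],0,-0.2],
    [[0,0,0],0,0.2],
    [[0,0,0],0,0.2],
    [[0,0,0],0,0.2]
  ]
}}

```text
t: 19.83
eef_pos: [473.9, -262.5, 366.3]
tcp_rot: [3.142, 0.0, -0.027]
ft_force: [1.0, 0.6, 0.4]
opening: 0.522
grip_force: 0.0
```

Emit:
{"api": "move_arm", "payload": {
  "commands": [
    [[0,0,0.3],0,0.2],
    [[0,0,0.6],0,0.2],
    [[0,0,0.9],0,0.2],
    [[0,0,0.9],0,0.2],
    [[0,0,0.9],0,0.2],
    [[-0.8,-0.8,0.6],0,0.2],
    [[-0.8,-0.9,0],0,0.2],
    [[-0.8,-0.9,0],0,0.2],
    [[0,-0.9,0],0,0.2],
    [[0,-0.9,0],0,0.2],
    [[0,-0.9,0],0,0.2],
    [[0,0,0],0,0.2],
    [[0,0,0],0,0.2],
    [[0,0,0],0,0.2]
  ]
}}

```text
t: 21.0
eef_pos: [401.7, -421.0, 492.6]
tcp_rot: [-3.141, 0.0, -0.027]
ft_force: [-0.2, 0.5, -0.6]
opening: 0.598
grip_force: 0.0
```

Run:
```python
from h import *
s=env.state(); print(np.round(s["eef_pos"],1),s["opening"],s["grip_force"])
p=read_camera("scene"); save(p,"f.png",(140,120,340,290),4)
```

```text
[ 401.7 -421.   492.6] 0.5984349434915245 0.0
```

View pics/f.png

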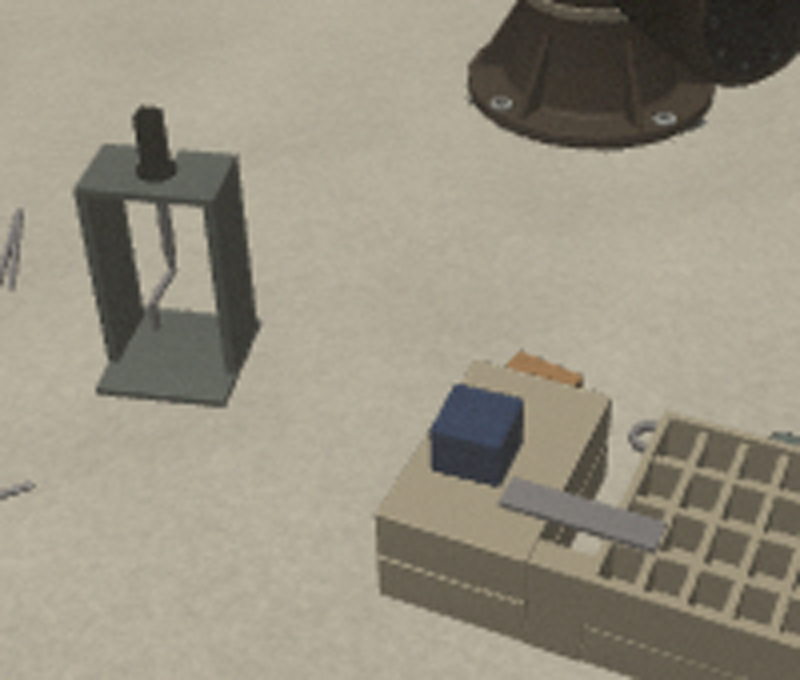

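The final scene view shows the hook hanging upright in the stand at (153,170), as at the start. The bezel lies flat at about (645,436), in front of the mouth.

```bash
python3 -c "
from cell import env
print(env.job_done())"
```

```text
the job is handed in; nothing more can be done
None
```

The bezel is out of the gap, lying flat about 40 mm in front of the mouth, and the hook is back in its stand; the job was handed in after about 21 s of robot time, with no verdict shown.

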